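# Snap the work light onto its bench stand

### The job

Take the work light out of the wooden block and slide its tube down over the steel stub of the bench stand, fully home, then turn it gently until the stub's spring button pops out through the hole in the tube. Give the light a gentle upward tug to prove that it is locked, then let go of it, standing on the stand. Do not force anything, and leave the other things where they are.

Things in the scene. Friction and masses are not known exactly. Their poses are not given: they have to be found in the camera images.
- work_light: LED work light, 140 mm tall, about 0.4 kg: black box head on an aluminium tube, upright in the wooden block at the start. Origin: centre of the tube's open lower end; z up the tube; -x the way the white light panel looks. Tube 34 mm outside, bore 28.4 mm. Its foot is a black collar 45 mm wide, 21 mm high, with a bell mouth 38 mm wide that narrows to the bore 14 mm up.
- light_head (a point): centre of the light's head, 105 mm above the light's origin, axes as the light's. The head is 46 mm deep (x), 52 mm wide (y) and 70 mm high with flat parallel sides: take it from above with the fingers on its two y sides.
- light_hole (a point): centre of the only hole in the light's tube: in the -x side, straight below the light panel, 31 mm above the light's origin, 17 mm off the tube's axis; 11.3 mm wide, 14.5 mm high. Axes as the light's.
- stand: bench stand, screwed fast to the worktop: grey round cast foot 116 mm wide, from whose middle an upright steel stub rises, 26 mm thick, bevelled at its top, which is 80 mm above the worktop. Origin: centre of the underside, on the stub's axis; z up; -x its front.
- stand_shoulder (a point): flat shoulder of the foot round the stub's root, 52 mm wide, 22 mm above the stand's origin; axes as the stand's. The light is fully home when its collar stands on it (light's origin at this point).
- spring_button (a joint): travel of the spring button into the stub, m: 0 out, 0.0068 fully in; in a plain bore 0.0023 to 0.005, through the hole about 0. The button is a dome 9.6 mm wide in the stub's side, 32 mm above the shoulder. The stub was clamped by eye: the button looks to the foot's front (-x) or up to 0.7 rad to either side of it; this angle is not measured. See it or find it by turning.
- button_height (a point): point on the stub's axis at the button's height; axes as the stand's (it does not show the button's direction). Spring 5 N when out, 9 N when in; the bell mouth wedges it in as the tube goes down. Wedging it in takes up to about 15 N, sliding on 3 to 7 N. In line with the hole within about 0.12 rad it springs out: then it stops the turning and lets the light rise only 3.5 mm.
- wood_block: wooden block, 90 (x) by 170 (y) by 45 mm, fixed. Origin: centre of its underside. Two round wells, 47 mm wide and 32 mm deep, 40 mm to either side of its middle along its y: one holds the work light, the other the extension tube (either way round). Well floors 13 mm above the worktop.
- extension_tube: bystander: short open aluminium tube with the same black collar, 60 mm tall, no head and no hole, standing in the other well. Origin: centre of its lower end.
- tape_roll: bystander: roll of black tape, 68 mm wide, 19 mm high, flat on the worktop. Origin: centre of its underside.
- hex_key: bystander: hex key lying on the worktop, 113 x 31 x 6 mm. Origin: centre of its underside.
- tape_rule: bystander: tape measure, 36 x 83 x 66 mm, on the worktop. Origin: centre of its underside.
Things that resemble listed ones, but are neither listed nor needed, are in the scene too. There is more than one size of the stand; the one meant has the size given above.

How it is judged:
On the way, in this order (a step that is already met when the one before it is completed fails the run):
1. the light's tube is on the stub and holds the spring button in (value of joint spring_button above 0.002 m and horizontal distance between work_light and stand below 0.005 m and z of work_light in the frame of stand below 0.06 m), for 0.1 s.
2. the light is fully home and the button has popped out through the hole (value of joint spring_button below 0.0015 m and horizontal distance between work_light and stand below 0.004 m and z of work_light in the frame of stand below 0.0235 m), for 0.2 s.
3. the light is tugged upward and the button holds it (value of joint spring_button below 0.0025 m and z of work_light in the frame of stand between 0.0237 and 0.03 m and contact force between work_light and stand above 5 N), for 0.1 s.
At the end, for the whole second after the job is handed in: The work light stands upright (within 0.08 rad) and still on the stand, released, its axis within 4 mm of the stub's and its lower end no more than 7 mm above the shoulder, with the spring button out through the hole (travel under 1.5 mm) (value of joint spring_button below 0.0015 m and horizontal distance between work_light and stand below 0.004 m and z of work_light in the frame of stand below 0.029 m and angle between work_light's own z axis and vertical below 0.08 rad and linear speed of work_light below 0.02 m/s); the robot touches nothing.
It fails at once if the light and the stand pressed, twisted or pulled against one another with more than 60 N (contact force between work_light and stand above 60 N).
It fails at once if the light tipped over (angle between work_light's own z axis and vertical above 0.5 rad).
It fails at once if a bystander moved by more than 30 mm (distance of any of extension_tube, tape_roll, hex_key, tape_rule from where it was at the start of the episode above 0.03 m).
It also fails if it takes over 67 s, if anything falls off the work surface, if the arm or the gripper's body presses on something with over 40 N, if the wrist force passes 120 N, or if a joint passes its speed limit or range.

### The arm

A 6-joint arm with a two-finger parallel gripper is mounted at the origin on a cart in front of the work surface, level with it; the furniture and walls round the work are solid. World frame = base frame: x ahead of the robot, y to its left, z up, the work surface at z = 0. Lengths are in m, angles in rad, forces in N, time in s.
With the tool pointing down it reaches from about 0.375 to 0.9 m from the base axis. Payload 3.1 kg.
Tool frame: the origin (TCP) lies where the fingers leave the gripper's body, on its centre line; the fingertips stand 70 mm ahead of it and the grasp point (between the pads) lies 51 mm ahead of it; z points along the fingers, y is the line along which they close (so a half turn about z gives the same grasp; the last joint's range is limited). The gripper opens to 87 mm and grips with 3 to 60 N. Pads are 19 mm wide; open, the fingers measure 117 mm over their backs; the gripper's body (75 mm by 190 mm) begins 51 mm behind the grasp point.
Start: joints at [-1.496, 0.527, 1.433, -0, 1.181, -0.178], TCP at [0.156, -0.605, 0.292] pointing down, gripper open.
Joint ranges: [-3.08, 3.08], [-0.75, 2.2], [0.22, 2.44], [-1.43, 4.57], [0, 2.65], [-2.85, 2.85]. Speed limits (rad/s): [2.79, 2.79, 3.14, 3.14, 3.14, 3.14].

### API

Orientations are given as a unit quaternion [x, y, z, w].
In Python, from rig import robot gives the robot as it stands.
- The arm moves only by the tool send_rows, never from a script. Its argument "deltas" is text: rows parted by semicolons, each of 7 numbers parted by spaces: the shift along the tool's x, y, z in mm, then the turn, a rotation vector about the tool's x, y, z in degrees, then the opening, from 0 (shut) to 1 (fully open). A call has 1 to 10 rows; each row shifts and turns the commanded pose from where the row before left it, along the tool's axes as they then stand; what a row does not reach is not made up. A row lasts 1/8 s, in which the tool goes at most 62.5 mm and 10.7 degrees, less where a joint would pass 70% of its speed; a pose out of reach is approached as far as the arm can. A call is refused whole if a number of a shift passes 62.5 or a number of a turn 10.7, either way. A call with a gripper value outside its range is refused whole. The fingers move at their own pace and stop on an object; "newtons" is the grip in N (left out, the last holds). Time passes only in rows, so rows that do not move let the fingers close. It gives the time, the measured TCP pose, the force, the opening and the grip force at its end, in the units of the state.
- robot.get_obs(): the state, without advancing time (a new reading comes with each control period).
- robot.camera(name): name is "scene" or "top" or "wrist"; returns a dict with "image" (384x512x3 uint8, red, green, blue), "depth" (384x512 float32, m along the optical axis (not along the pixel's ray), 0 where there is no reading), "fovy" (degrees; the focal length in pixels is half the picture's height over the tangent of half this angle, whatever the lens; pixels are square), "cx", "cy" (the principal point, pixels), "rvec" (rotation vector, rad) and "tvec" (3), from world to camera coordinates, as OpenCV has them. Camera axes: x right, y down, z forward; pixel columns grow to the right and rows downward; lengths in m; the calibration is good to about 2 mm. A picture is of the moment at which its call begins.
- robot.hand_in(): hands the job in; it is judged then, once.
Trained networks look in the newest picture that a camera, given by its name, has taken for a name from the list of things; names that differ only in an ending like _2 or _b are one class to them, and where a whole thing is asked for, a point or a joint stands for the part that bears it (a point fixed in the world has none). Each returns a list of dicts, best first, with "p" (0 to 1); they miss things now and then, are a little off and sometimes report something else, mostly with a low value. They report only what shows in the picture. A call takes as long as a camera call. They do not tell look-alikes from the thing itself.
- robot.find_in(camera, thing): "box" ([left, top, right, bottom] in pixels, round what is visible of it).
- robot.cut_out(camera, thing): "region" (384x512 bool, what is visible of it) and "box" ([left, top, right, bottom] in pixels, round what is visible of it).
The state is a dict: "time": time; "q": joint angles; "joint_velocities": joint speeds; "joint_torque": joint torques, N m; "position": TCP position; "tool_rot": TCP orientation; "ft_force": force on the tool from outside, world axes, zero at the start; "moment": the same for the moment, N m; "grip_width": finger opening in m; "grip_force": force on a finger pad.
Only numpy, scipy, OpenCV 4.12 (cv2) and the standard library are available. Lean on these libraries where they do the work, as an engineer would, in place of code of your own. Each camera call takes 0.05 s, during which the arm holds its last target. There are 200 camera calls.

## Working session

There is one attempt and no reset: what is moved stays moved. The work goes in short steps, Python scripts to look and compute and a tool call to move; the robot and the scene stay as the last step left them, time stands still between calls to the robot, and variables do not carry over. Pictures are saved under pics/ and viewed, at most 10 in all, crops included, and the job is handed in when it is done.

Besides the shell and the picture viewer there is one more tool, called after "Emit:" as a command line: name --argument value ..., lists and objects as JSON in quotes. send_rows: Moves the arm, as the interface text tells. Its arguments: {"type":"object","properties":{"deltas":{"type":"string"},"newtons":{"type":"number"}},"required":["deltas"]}

```bash
ls; mkdir -p pics; cat > h.py <<'E'
import numpy as np, cv2
from rig import robot
def cam(n):
    c=robot.camera(n); c['f']=192/np.tan(np.radians(c['fovy'])/2); c['R']=cv2.Rodrigues(np.array(c['rvec'],float))[0]; c['t']=np.array(c['tvec'],float).ravel(); return c
def cloud(c):
    v,u=np.mgrid[0:384,0:512]; d=c['depth']
    P=np.stack([(u-c['cx'])/c['f']*d,(v-c['cy'])/c['f']*d,d],-1)
    W=(P-c['t'])@c['R']; W[d<=0]=np.nan; return W
def proj(c,X):
    p=c['R']@np.array(X)+c['t']; return c['f']*p[0]/p[2]+c['cx'],c['f']*p[1]/p[2]+c['cy']
def save(c,n,crop=None,s=1):
    im=c['image'][:,:,::-1]
    if crop: im=im[crop[1]:crop[3],crop[0]:crop[2]]
    cv2.imwrite('pics/'+n,cv2.resize(im,None,fx=s,fy=s,interpolation=cv2.INTER_CUBIC))
E
python3 - <<'E'
from h import *
ims=[]
for n in ['scene','top']:
    c=cam(n); W=cloud(c); ims.append(c['image'][:,:,::-1])
    print(n,'campos',-c['R'].T@c['t'],c['f'])
    for th in ['work_light','light_head','stand','wood_block','extension_tube','tape_roll','hex_key','tape_rule','spring_button','light_hole','stand_shoulder']:
        for r in robot.cut_out(n,th)[:4]:
            if r['p']<.2: continue
            w=W[r['region']]; w=w[~np.isnan(w[:,0])]
            print(th,round(r['p'],2),np.round(r['box']),np.round(np.median(w,0),3),np.round(np.percentile(w,2,axis=0),3),np.round(np.percentile(w,98,axis=0),3))
    cv2.imwrite(f'pics/{n}0.png',cv2.resize(ims[-1],None,fx=1.5,fy=1.5))
o=robot.get_obs();print(o)
E
```

```text
pics
scene campos [-0.14145691  0.24441092  0.90685549] 484.4466259677086
work_light 0.73 [177. 192. 208. 243.] [ 0.519 -0.018  0.131] [ 0.508 -0.045  0.036] [0.549 0.003 0.157]
light_head 0.62 [179. 191. 210. 241.] [ 0.519 -0.019  0.129] [ 0.508 -0.046  0.034] [0.55  0.003 0.157]
stand 0.93 [350. 192. 375. 216.] [ 0.408 -0.415  0.009] [ 0.377 -0.456  0.002] [ 0.447 -0.383  0.056]
wood_block 0.85 [171. 199. 242. 267.] [ 0.512 -0.029  0.045] [ 0.489 -0.141  0.005] [0.578 0.021 0.05 ]
extension_tube 0.6 [216. 206. 235. 227.] [ 0.531 -0.103  0.061] [ 0.519 -0.119  0.036] [ 0.553 -0.086  0.076]
hex_key 0.42 [185. 183. 195. 191.] [ 0.72  -0.1    0.006] [ 0.696 -0.106  0.001] [ 0.727 -0.08   0.009]
hex_key 0.41 [176. 192. 207. 244.] [ 0.519 -0.018  0.131] [ 0.508 -0.045  0.039] [0.549 0.003 0.157]
tape_rule 0.7 [217. 205. 235. 228.] [ 0.533 -0.102  0.059] [ 0.519 -0.122  0.034] [ 0.576 -0.086  0.076]
tape_rule 0.64 [223. 160. 255. 186.] [ 0.664 -0.209  0.046] [ 0.657 -0.247  0.006] [ 0.692 -0.18   0.069]
light_hole 0.65 [180. 193. 209. 242.] [ 0.519 -0.019  0.13 ] [ 0.508 -0.047  0.034] [0
[... 1692 characters left out ...]
me': 1.2, 'q': array([-1.49648152e+00,  5.27518594e-01,  1.43266293e+00, -1.43778164e-05,
        1.18139127e+00, -1.78481357e-01]), 'joint_velocities': array([ 0.00148781,  0.00110357, -0.00051453,  0.00045761,  0.00039009,
        0.00014097]), 'joint_torque': array([ 2.26947341e-03, -4.40018320e+01, -1.76981270e+01,  6.35486352e-02,
        5.05687797e-02, -1.84349312e-05]), 'position': array([ 0.15635667, -0.6051235 ,  0.29224879]), 'tool_rot': array([ 9.92022048e-01,  1.26064491e-01, -7.15870136e-06,  9.57084558e-06]), 'ft_force': array([-0.31074631, -0.00383517, -0.28567627]), 'moment': array([-0.01605179, -0.06581542, -0.0605554 ]), 'grip_force': 0.0, 'grip_width': 0.0870221085612196}
```

View pics/top0.png

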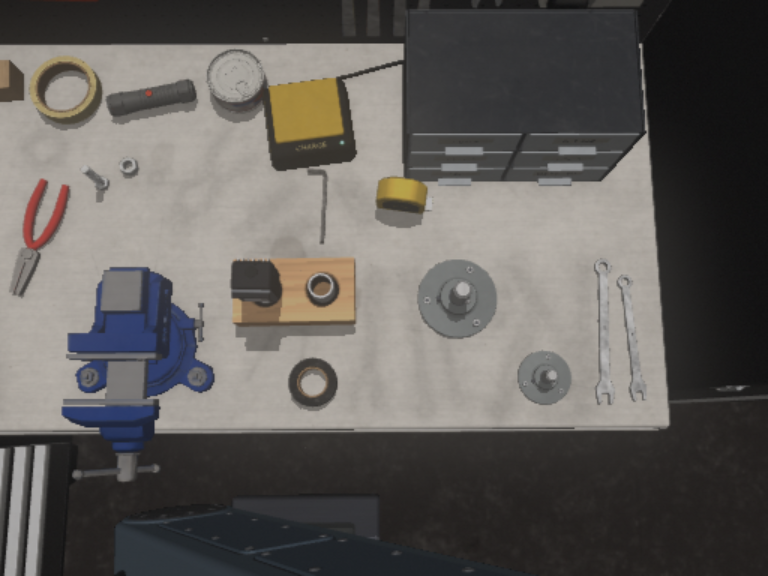

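```bash
python3 - <<'E'
from h import *
for n in ['top','scene']:
    c=cam(n); W=cloud(c); x,y,z=W[...,0],W[...,1],W[...,2]
    m=(z>.14)&(abs(x-.53)<.06)&(abs(y+.025)<.06)
    p=W[m][:,:2]; r=cv2.minAreaRect((p*1000).astype(np.float32)); print(n,'head',r,np.median(z[m]),p.mean(0))
    m=(z>.07)&(z<.09)&(np.hypot(x-.53,y+.297)<.04); p=W[m]; print('stub',len(p),p.mean(0), cv2.minEnclosingCircle((p[:,:2]*1000).astype(np.float32)) if len(p) else 0)
    m=(z>.004)&(z<.014)&(np.hypot(x-.53,y+.297)<.075); print('foot',cv2.minEnclosingCircle((W[m][:,:2]*1000).astype(np.float32)),W[m].mean(0))
    m=(z>.017)&(z<.026)&(np.hypot(x-.53,y+.297)<.04); print('shoulder',m.sum(),cv2.minEnclosingCircle((W[m][:,:2]*1000).astype(np.float32)),W[m].mean(0))
    m=(z>.04)&(z<.05)&(abs(x-.53)<.07)&(abs(y+.07)<.11); r=cv2.minAreaRect((W[m][:,:2]*1000).astype(np.float32)); print('block',r)
    if n=='scene':
        a=proj(c,[.53,-.02,.1]); b=proj(c,[.53,-.297,.05]); print(a,b)
        A=c['image'][:,:,::-1]
        f=lambda q,w:cv2.resize(A[int(q[1])-w:int(q[1])+w,int(q[0])-w:int(q[0])+w],(400,400),interpolation=cv2.INTER_CUBIC)
        cv2.imwrite('pics/crop0.png',np.hstack([f(a,45),f(b,45)]))
E
```

```text
top head ((532.60693359375, -25.168899536132812), (51.421165466308594, 52.26466751098633), 0.5744408369064331) 0.15184958656584283 [ 0.53080183 -0.02578937]
stub 126 [ 0.52861422 -0.2974415   0.0780522 ] ((529.4406127929688, -297.8231201171875), 13.012598991394043)
foot ((533.5465087890625, -295.9128723144531), 71.26773834228516) [ 0.52803858 -0.29746788  0.00862659]
shoulder 272 ((528.0182495117188, -295.6081848144531), 28.552209854125977) [ 0.52543006 -0.29388523  0.02141745]
block ((535.9266967773438, -65.06080627441406), (170.02218627929688, 90.96636962890625), 89.8868408203125)
scene head ((529.2780151367188, -22.68583869934082), (51.39408493041992, 49.84798049926758), 88.24193572998047) 0.1532853242909283 [ 0.52715394 -0.02108325]
stub 0 [nan nan nan] 0
foot ((0.0, 0.0), 0.0) [nan nan nan]
shoulder 0 ((0.0, 0.0), 0.0) [nan nan nan]
block ((535.5142211914062, -63.59587860107422), (94.99339294433594, 170.6531524658203), 0.5987587571144104)
(np.float64(193.71452191739047), np.float64(219.54472761767266)) (np.float64(294.17225244785556), np.float64(186.57073975154285))<stdin>:6: RuntimeWarning: Mean of empty slice.
  ret = um.true_divide(
<stdin>:7: RuntimeWarning: Mean of empty slice.
<stdin>:8: RuntimeWarning: Mean of empty slice.
```

View pics/crop0.png

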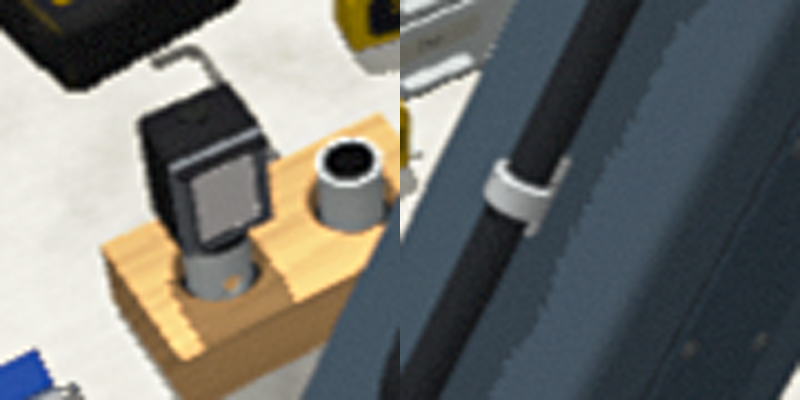

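```bash
cat >> h.py <<'E'
from scipy.spatial.transform import Rotation as Ro
def go(p,phi=0):
    """total tool-frame move from the measured pose to TCP p, pointing down, tool x at yaw phi"""
    o=robot.get_obs(); R=Ro.from_quat(o['tool_rot'])
    T=Ro.from_euler('z',phi)*Ro.from_rotvec([np.pi,0,0])
    print('t',round(o['time'],2),'pos',np.round(o['position'],4),'move mm(tool)',np.round(R.inv().apply(np.array(p)-o['position'])*1000,1),'turn deg',np.round((R.inv()*T).as_rotvec(degrees=True),2))
E
python3 - <<'E'
from h import *
c=cam('top'); W=cloud(c); x,y,z=W[...,0],W[...,1],W[...,2]
for zz in (.05,.1,.13,.15,.17):
    m=(z>zz)&(y>.02)&(y<.3)&(x>.3)&(x<.65)
    print(zz,m.sum(), np.nanmin(y[m]) if m.any() else 0, np.nanmax(z[m]) if m.any() else 0)
w=cam('wrist'); o=robot.get_obs(); R=Ro.from_quat(o['tool_rot']); p=-w['R'].T@w['t']
print('cam in tool mm',R.inv().apply(p-o['position'])*1000,'cam z axis in tool',R.inv().apply(w['R'][2]),'cam x in tool',R.inv().apply(w['R'][0]),w['f'],w['cx'],w['cy'])
go([.40,-.297,.292])
E
```

```text
0.05 5567 0.09254579314288418 0.1418157910427491
0.1 3130 0.09254579314288418 0.1418157910427491
0.13 1863 0.09254579314288418 0.1418157910427491
0.15 0 0 0
0.17 0 0 0
cam in tool mm [ 82.99652088   0.47914273 -92.45879058] cam z axis in tool [-0.30168459  0.0009742   0.95340729] cam x in tool [-5.76466115e-04  9.99999109e-01 -1.20421796e-03] 293.5541231507459 256.25717029421065 193.8025294323309
t 1.4 pos [ 0.1563 -0.6051  0.2923] move mm(tool) [ 3.130e+02 -2.374e+02  3.000e-01] turn deg [ 0.   -0.   14.48]
```

Emit:
send_rows --deltas "44.8 -28.2 0 0 0 0 1;44.8 -28.2 0 0 0 0 1;44.8 -28.2 0 0 0 0 1;44.8 -28.2 0 0 0 0 1;44.8 -28.2 0 0 0 0 1;44.8 -28.2 0 0 0 0 1;44.8 -28.2 0 0 0 0 1;44.8 -28.2 0 0 0 0 1;0 0 0 0 0 -10.35 1;0 0 0 0 0 -10.35 1"

```text
time: 2.65
position: [0.4477, -0.2961, 0.2924]
tool_rot: [0.952, 0.306, 0.0, 0.0]
ft_force: [0.2, -1.1, -0.6]
grip_width: 0.0871
grip_force: 0.0
```

Emit:
send_rows --deltas "0 0 0 0 0 -10.35 1;0 0 0 0 0 -10.35 1;0 0 0 0 0 -10.35 1;0 0 0 0 0 -10.35 1;0 0 0 0 0 -10.35 1;0 0 0 0 0 -10.35 1;0 0 0 0 0 -10.35 1;0 0 0 0 0 -10.35 1;0 0 0 0 0 -10.35 1;0 0 0 0 0 -10.35 1"

```text
time: 3.9
position: [0.447, -0.2971, 0.2924]
tool_rot: [0.35, 0.937, -0.0, 0.0]
ft_force: [-0.0, -0.3, -0.3]
grip_width: 0.0872
grip_force: 0.0
```

Emit:
send_rows --deltas "0 0 0 0 0 -10.35 1;0 0 0 0 0 -10.35 1;0 0 0 0 0 -10.35 1;0 0 0 0 0 -10.35 1;0 0 43 0 0 0 1;0 0 43 0 0 0 1;0 0 0 0 -8.3 0 1;0 0 0 0 -8.3 0 1;0 0 0 0 -8.4 0 1;0 0 0 0 0 0 1"

```text
time: 5.15
position: [0.4689, -0.2916, 0.2247]
tool_rot: [0.01, 0.981, -0.005, 0.194]
ft_force: [-0.2, -0.6, 0.6]
grip_width: 0.0869
grip_force: 0.0
```

```bash
python3 - <<'E'
from h import *
go([.447,-.297,.205],np.pi)
c=cam('wrist'); W=cloud(c); x,y,z=W[...,0],W[...,1],W[...,2]
save(c,'w1.png',(130,60,390,300),3)
for th in ['spring_button','stand','stand_shoulder']:
    print(th,[(round(r['p'],2),np.round(r['box'])) for r in robot.find_in('wrist',th)[:3]])
for h in (.03,.035,.04,.045,.065,.07):
    m=(z>h)&(z<h+.005)&(np.hypot(x-.529,y+.297)<.03); p=W[m][:,:2]
    A=np.c_[2*p,np.ones(len(p))]; s=np.linalg.lstsq(A,(p**2).sum(1),rcond=None)[0]; print(h,len(p),s[:2],np.sqrt(s[2]+s[:2]@s[:2]))
m=(z>.019)&(z<.025)&(np.hypot(x-.529,y+.297)<.035); print('sh',m.sum(),cv2.minEnclosingCircle((W[m][:,:2]*1000).astype(np.float32)),np.median(z[m]))
m=(z>.076)&(z<.086)&(np.hypot(x-.529,y+.297)<.035); print('top',m.sum(),cv2.minEnclosingCircle((W[m][:,:2]*1000).astype(np.float32)),np.median(z[m]))
print('axis at button px',proj(c,[.528,-.297,.054]),proj(c,[.515,-.297,.054]))
E
```

```text
t 5.15 pos [ 0.4689 -0.2916  0.2247] move mm(tool) [27.6 -5.7 10. ] turn deg [-0.53 22.33 -1.11]
spring_button [(0.43, array([79., 31., 84., 39.])), (0.41, array([240., 166., 247., 175.]))]
stand [(0.88, array([198., 101., 306., 209.])), (0.59, array([ 56.,   0., 155.,  83.]))]
stand_shoulder [(0.72, array([ 58.,   2., 155.,  83.]))]
0.03 69 [ 0.52755397 -0.29877338] 0.012660075907245804
0.035 67 [ 0.52762346 -0.29878086] 0.012694424590414137
0.04 66 [ 0.52761626 -0.2986894 ] 0.01264341655900924
0.045 55 [ 0.52777717 -0.29898244] 0.012865448378630323
0.065 88 [ 0.52756081 -0.29871983] 0.012616787819304693
0.07 121 [ 0.52734192 -0.29882417] 0.012348976950049132
sh 1027 ((526.1666870117188, -296.0885314941406), 28.432235717773438) 0.021926326003552175
top 406 ((526.5719604492188, -298.6059875488281), 11.839019775390625) 0.07968180223478233
axis at button px (np.float64(253.85686770101643), np.float64(180.87246581134713)) (np.float64(253.4892766116041), np.float64(169.81799502610394))
```

View pics/w1.png

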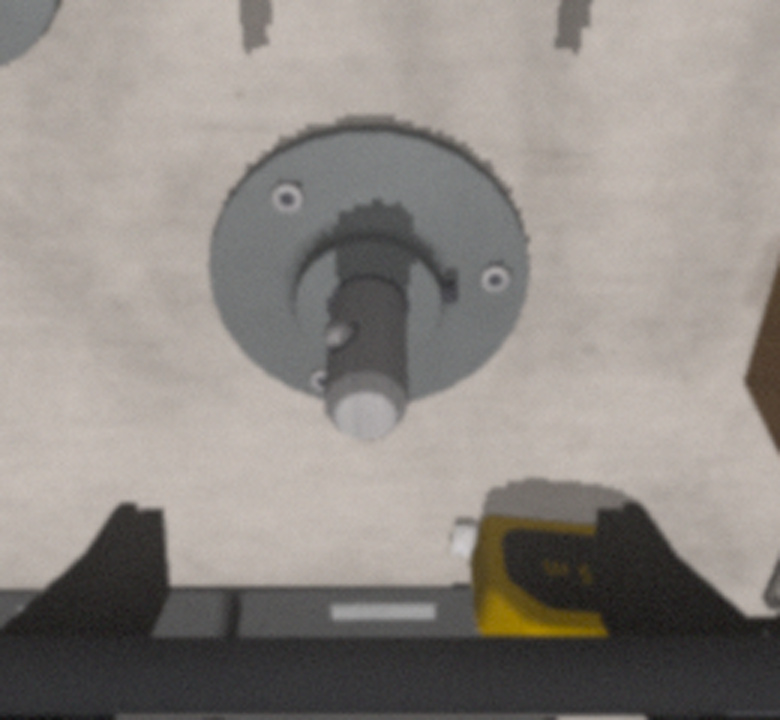

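```bash
python3 - <<'E'
from h import *
go([.4,-.12,.3],np.pi)
c=cam('wrist'); W=cloud(c)
ax=np.array([.5276,-.2988])
for v in range(165,178,2):
    print(v,[(u,*(np.round(1000*(W[v,u]-[*ax,0])).astype(int))) for u in range(238,252,2)])
for a in np.radians([10,20,25,30,35,40]):
    print(round(np.degrees(a)),[np.round(proj(c,[ax[0]-r*np.cos(a),ax[1]-r*np.sin(a),.054]),1) for r in (.013,.016)])
E
```

```text
t 5.35 pos [ 0.4688 -0.2914  0.2238] move mm(tool) [ 37.7 169.7 -98.5] turn deg [-0.46 22.24 -1.05]
165 [(238, np.int64(2), np.int64(-15), np.int64(22)), (240, np.int64(-5), np.int64(-12), np.int64(33)), (242, np.int64(-9), np.int64(-9), np.int64(39)), (244, np.int64(-10), np.int64(-7), np.int64(41)), (246, np.int64(-12), np.int64(-5), np.int64(43)), (248, np.int64(-12), np.int64(-3), np.int64(43)), (250, np.int64(-13), np.int64(-1), np.int64(45))]
167 [(238, np.int64(4), np.int64(-15), np.int64(23)), (240, np.int64(-15), np.int64(-10), np.int64(52)), (242, np.int64(-16), np.int64(-8), np.int64(53)), (244, np.int64(-16), np.int64(-7), np.int64(53)), (246, np.int64(-12), np.int64(-5), np.int64(46)), (248, np.int64(-12), np.int64(-3), np.int64(48)), (250, np.int64(-11), np.int64(-1), np.int64(46))]
169 [(238, np.int64(-14), np.int64(-12), np.int64(53)), (240, np.int64(-16), np.int64(-10), np.int64(56)), (242, np.int64(-16), np.int64(-8), np.int64(56)), (244, np.int64(-15), np.int64(-6), np.int64(55)), (246, np.int64(-15), np.int64(-5), np.int64(55)), (248, np.int64(-14), np.int64(-3), 
[... 1198 characters left out ...]
np.int64(19), np.int64(-16), np.int64(21)), (240, np.int64(-9), np.int64(-10), np.int64(58)), (242, np.int64(-9), np.int64(-8), np.int64(59)), (244, np.int64(-10), np.int64(-7), np.int64(60)), (246, np.int64(-12), np.int64(-5), np.int64(62)), (248, np.int64(-12), np.int64(-3), np.int64(63)), (250, np.int64(-12), np.int64(-1), np.int64(64))]
10 [array([248.7, 170.6]), array([248., 168.])]
20 [array([246.3, 171.1]), array([245.1, 168.6])]
25 [array([245.2, 171.5]), array([243.8, 169.1])]
30 [array([244.2, 172. ]), array([242.5, 169.7])]
35 [array([243.2, 172.5]), array([241.2, 170.4])]
40 [array([242.3, 173.1]), array([240.1, 171.2])]<stdin>:6: RuntimeWarning: invalid value encountered in cast
```

Emit:
send_rows --deltas "0 0 -25 0 5.6 0 1;0 0 -25 0 5.6 0 1;0 0 -25 0 5.6 0 1;0 0 0 0 5.4 0 1;0 50 0 0 0 0 1;-15 55 0 0 0 0 1;-15 55 0 0 0 0 1;-15 55 0 0 0 0 1;-15 50 0 0 0 0 1;0 0 0 0 0 0 1"

```text
time: 6.65
position: [0.5134, -0.0238, 0.2945]
tool_rot: [0.007, 1.0, -0.002, 0.001]
ft_force: [-0.3, 0.3, -0.7]
grip_width: 0.0871
grip_force: 0.0
```

```bash
python3 - <<'E'
from h import *
go([.535,-.025,.29],np.pi); go([.535,-.025,.29],0)
c=cam('wrist'); W=cloud(c); x,y,z=W[...,0],W[...,1],W[...,2]
save(c,'w2.png')
m=(z>.148)&(z<.16)&(abs(x-.53)<.045)&(abs(y+.025)<.045); r=cv2.minAreaRect((W[m][:,:2]*1000).astype(np.float32)); print(m.sum(),r,W[m].mean(0),np.percentile(W[m],[1,99],axis=0))
m=(z>.035)&(z<.05)&(abs(x-.53)<.07)&(abs(y+.07)<.11); r=cv2.minAreaRect((W[m][:,:2]*1000).astype(np.float32)); print('block',r)
E
```

```text
t 6.65 pos [ 0.5134 -0.0238  0.2945] move mm(tool) [-21.7  -0.8   4.6] turn deg [-0.21  0.07 -0.85]
t 6.65 pos [ 0.5134 -0.0238  0.2945] move mm(tool) [-21.7  -0.8   4.6] turn deg [1.1000e-01 3.3000e-01 1.7915e+02]
2916 ((527.5503540039062, -25.012435913085938), (51.747615814208984, 46.75880813598633), 89.47731018066406) [ 0.52644746 -0.02496281  0.15220376] [[ 5.04740608e-01 -4.97847660e-02  1.48579608e-01]
 [ 5.50068908e-01 -3.07360839e-04  1.55795781e-01]]
block ((534.1690673828125, -65.17081451416016), (90.5780029296875, 170.2783966064453), 0.6343069076538086)
```

View pics/w2.png

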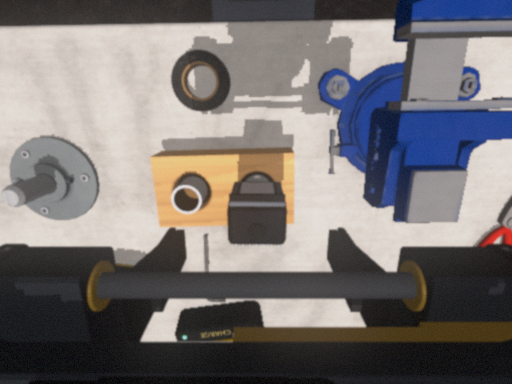

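```bash
python3 - <<'E'
from h import *
def circ(p):
    A=np.c_[2*p,np.ones(len(p))]; s=np.linalg.lstsq(A,(p**2).sum(1),rcond=None)[0]; return np.round(np.r_[s[:2],np.sqrt(s[2]+s[:2]@s[:2])]*1000,1)
for n in ['wrist','top','scene']:
    c=cam(n); W=cloud(c); x,y,z=W[...,0],W[...,1],W[...,2]
    for lo,hi,cx,cy in [(.068,.078,.535,-.105),(.052,.064,.535,-.105),(.048,.064,.535,-.025),(.064,.08,.535,-.025)]:
        m=(z>lo)&(z<hi)&(np.hypot(x-cx,y-cy)<.023); p=W[m][:,:2]
        if len(p)>8: print(n,lo,cy,len(p),'circ',circ(p),'enc',np.round(cv2.minEnclosingCircle((p*1000).astype(np.float32))[0],1),'xmin',np.round(np.percentile(p,2,axis=0),4))
    m=(z>.09)&(z<.145)&(abs(x-.53)<.05)&(abs(y+.025)<.02); p=W[m]
    for h in (.09,.1,.11,.12,.13,.14):
        q=p[(abs(p[:,2]-h)<.006)]; print(n,'front face',h,len(q),np.round(np.median(q[:,0]),4) if len(q) else 0)
E
```

```text
wrist 0.068 -0.105 311 circ [ 534.1 -104.7   15.7] enc [ 535.  -104.7] xmin [ 0.5177 -0.1214]
wrist 0.052 -0.105 206 circ [ 533.3 -104.    15.7] enc [ 533.3 -103.8] xmin [ 0.5174 -0.1194]
wrist 0.048 -0.025 57 circ [533.8 -25.2  17.2] enc [520.6 -25.1] xmin [ 0.5164 -0.0352]
wrist front face 0.09 28 0.5101
wrist front face 0.1 107 0.5093
wrist front face 0.11 131 0.5093
wrist front face 0.12 152 0.5093
wrist front face 0.13 147 0.5092
wrist front face 0.14 8 0.5091
top 0.068 -0.105 62 circ [ 536.3 -104.7   15.7] enc [ 536.4 -104.4] xmin [ 0.5197 -0.1205]
top 0.052 -0.105 26 circ [ 535.2 -105.1   15.8] enc [ 535.  -105.4] xmin [ 0.5196 -0.1216]
top front face 0.09 1 0.5127
top front face 0.1 16 0.5113
top front face 0.11 17 0.5112
top front face 0.12 14 0.5111
top front face 0.13 0 0
top front face 0.14 0 0
scene 0.068 -0.105 90 circ [ 536.  -103.5   15.9] enc [ 536.6 -104.4] xmin [ 0.5184 -0.1195]
scene 0.052 -0.105 84 circ [ 535.5 -103.4   15.7] enc [ 535.3 -103.5] xmin [ 0.5185 -0.1181]
scene 0.048 -0.025 54 circ [532.6 -23.5  14.5] enc [526.6 -22.3] xmin [ 0.518  -0.0356]
scene 0.064 -0.025 43 circ [531.3 -23.3  13.9] enc [524.9 -23.5] xmin [ 0.5163 -0.0364]
scene front face 0.09 24 0.5128
scene front face 0.1 56 0.5115
scene front face 0.11 65 0.5118
scene front face 0.12 68 0.5115
scene front face 0.13 68 0.5116
scene front face 0.14 53 0.5116
```

Emit:
send_rows --deltas "-7 0 0 0 0 10.5 1;-7 0 0 0 0 10.5 1;-7 0 0 0 0 10.5 1;0 0 0 0 0 10.5 1;0 0 0 0 0 10.5 1;0 0 0 0 0 10.5 1;0 0 0 0 0 10.5 1;0 0 0 0 0 10.5 1;0 0 0 0 0 10.5 1;0 0 0 0 0 10.5 1"

```text
time: 8.1
position: [0.533, -0.0331, 0.2948]
tool_rot: [0.802, 0.597, -0.001, 0.002]
ft_force: [1.0, -0.6, -0.9]
grip_width: 0.0873
grip_force: 0.0
```

Emit:
send_rows --deltas "0 0 0 0 0 10.5 1;0 0 0 0 0 10.5 1;0 0 0 0 0 10.5 1;0 0 0 0 0 10.5 1;0 0 0 0 0 10.5 1;0 0 0 0 0 10.5 1;0 0 0 0 0 10.5 1;0 0 0 0 0 0 1;0 0 0 0 0 0 1"

```text
time: 9.22
position: [0.5331, -0.0322, 0.2948]
tool_rot: [1.0, 0.003, 0.001, 0.002]
ft_force: [-0.5, -0.6, 0.7]
grip_width: 0.087
grip_force: 0.0
```

```bash
python3 - <<'E'
from h import *
go([.5345,-.025,.165],0)
E
```

```text
t 9.22 pos [ 0.5331 -0.0322  0.2948] move mm(tool) [  1.2  -7.6 129.8] turn deg [ 0.22 -0.09  0.34]
```

Emit:
send_rows --deltas "1.2 -7.6 30 0.2 0 0.3 1;0 0 40 0 0 0 1;0 0 30 0 0 0 1;0 0 20 0 0 0 1;0 0 10 0 0 0 1;0 0 0 0 0 0 1;0 0 0 0 0 0 0.3;0 0 0 0 0 0 0.3;0 0 0 0 0 0 0.3;0 0 0 0 0 0 0.3" --newtons 35

```text
time: 10.48
position: [0.5348, -0.0237, 0.1652]
tool_rot: [1.0, -0.0, 0.001, 0.0]
ft_force: [0.5, -0.3, 0.2]
grip_width: 0.0548
grip_force: 0.0
```

Emit:
send_rows --deltas "0 0 0 0 0 0 0.3;0 0 0 0 0 0 0.3;0 0 0 0 0 0 0.3"

```text
time: 10.85
position: [0.5349, -0.0238, 0.1651]
tool_rot: [1.0, -0.0, 0.001, 0.0]
ft_force: [0.5, -0.6, 3.9]
grip_width: 0.052
grip_force: 34.8
```

```bash
python3 - <<'E'
from h import *
go([.5345,-.025,.165],0);o=robot.get_obs(); print(o['ft_force'],o['moment'],o['grip_force'],o['grip_width'])
E
```

```text
t 10.85 pos [ 0.5349 -0.0238  0.1651] move mm(tool) [-0.4  1.2  0.1] turn deg [ 0.02 -0.13 -0.02]
[ 0.46346291 -0.64685643  3.92355966] [-0.0042969   0.08617575  0.07122026] 34.804112683050334 0.05200145626144954
```

Emit:
send_rows --deltas "0 0 -15 0 0 0 0.3;0 0 -25 0 0 0 0.3;0 0 -40 0 0 0 0.3;0 0 -30 0 0 0 0.3;0 30 0 0 0 0 0.3;-2 52 0 0 0 0 0.3;-2 60 0 0 0 0 0.3;-2 60 0 0 0 0 0.3;0 45 0 0 0 0 0.3;0 26 0 0 0 0 0.3"

```text
time: 12.1
position: [0.5276, -0.2986, 0.2745]
tool_rot: [1.0, -0.001, 0.0, -0.0]
ft_force: [0.2, -0.1, -4.7]
grip_width: 0.052
grip_force: 34.8
```

Emit:
send_rows --deltas "0 0 0 0 0 5 0.3;0 0 0 0 0 5 0.3;0 0 0 0 0 0 0.3"

```text
time: 12.48
position: [0.528, -0.2955, 0.2745]
tool_rot: [0.996, -0.087, 0.0, -0.001]
ft_force: [-0.6, 0.4, -4.4]
grip_width: 0.0514
grip_force: 34.8
```

```bash
python3 - <<'E'
from h import *
go([.5285,-.2976,.24],-np.radians(10));o=robot.get_obs(); print(o['ft_force'],o['moment'],o['grip_force'],o['grip_width'])
c=cam('top'); s=cam('scene'); T=c['image'][:,:,::-1]; A=s['image'][:,:,::-1]
a=proj(c,[.528,-.298,.1]);b=proj(s,[.528,-.298,.1])
f=lambda A,q,w:cv2.resize(A[int(q[1])-w:int(q[1])+w,int(q[0])-w:int(q[0])+w],(400,400),interpolation=cv2.INTER_CUBIC)
cv2.imwrite('pics/c3.png',np.hstack([f(T,a,60),f(A,b,60)]))
E
```

```text
t 12.47 pos [ 0.528  -0.2955  0.2745] move mm(tool) [ 0.8  2.1 34.5] turn deg [-0.1   0.    0.07]
[-0.56631628  0.38080433 -4.40470139] [ 0.01685832  0.02668691 -0.00764667] 34.814133890904486 0.051415046598442336
```

View pics/c3.png

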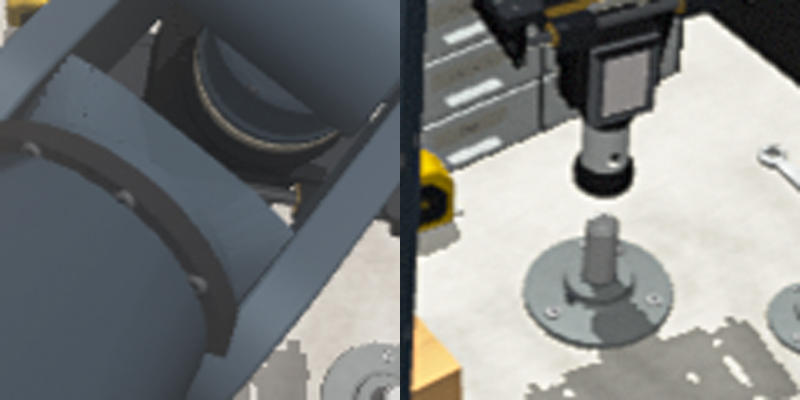

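```bash
python3 - <<'E'
from h import *
from scipy.optimize import least_squares
c=cam('scene'); W=cloud(c); x,y,z=W[...,0],W[...,1],W[...,2]
for nm,lo,hi,r in [('stub',.026,.046,.013),('stub2',.058,.072,.013),('tube',.148,.168,.017),('collar',.125,.14,.0225)]:
    m=(z>lo)&(z<hi)&(np.hypot(x-.528,y+.298)<.03); p=W[m][:,:2]
    s=least_squares(lambda q:np.hypot(*(p-q).T)-r,[.528,-.298],loss='soft_l1',f_scale=.001); print(nm,len(p),np.round(s.x,4),round(np.sqrt(np.mean(s.fun**2)),4), np.round(p.mean(0),4))
m=(z>.1)&(z<.14)&(np.hypot(x-.528,y+.298)<.03); print('zmin collar',np.nanpercentile(z[m],2))
E
```

```text
stub 62 [ 0.53   -0.2976] 0.0036 [ 0.5214 -0.2921]
stub2 44 [ 0.5293 -0.2979] 0.0016 [ 0.5211 -0.2921]
tube 81 [ 0.5293 -0.2952] 0.0014 [ 0.52   -0.2862]
collar 94 [ 0.5299 -0.2958] 0.002 [ 0.5183 -0.2855]
zmin collar 0.12450039403049712
```

Emit:
send_rows --deltas "0.5 2.1 0 0 0 0 0.3;0 0 15 0 0 0 0.3;0 0 15 0 0 0 0.3;0 0 8 0 0 0 0.3;0 0 4 0 0 0 0.3;0 0 4 0 0 0 0.3;0 0 2 0 0 0 0.3"

```text
time: 13.5
position: [0.5287, -0.2989, 0.2269]
tool_rot: [0.996, -0.087, 0.001, 0.0]
ft_force: [0.5, -0.7, -3.7]
grip_width: 0.0519
grip_force: 34.8
```

Emit:
send_rows --deltas "0 0 2 0 0 0 0.3;0 0 2 0 0 0 0.3;0 0 2 0 0 0 0.3;0 0 2 0 0 0 0.3"

```text
time: 14.0
position: [0.5287, -0.2988, 0.2188]
tool_rot: [0.996, -0.087, 0.001, 0.0]
ft_force: [-0.1, 0.5, -4.6]
grip_width: 0.052
grip_force: 34.8
```

Emit:
send_rows --deltas "0 0 2 0 0 0 0.3;0 0 2 0 0 0 0.3;0 0 2 0 0 0 0.3;0 0 0 0 0 0 0.3"

```text
time: 14.5
position: [0.5285, -0.2987, 0.2126]
tool_rot: [0.996, -0.087, 0.001, -0.0]
ft_force: [0.0, 0.5, -4.1]
grip_width: 0.0521
grip_force: 34.8
```

Emit:
send_rows --deltas "0 0 2 0 0 0 0.3;0 0 2 0 0 0 0.3;0 0 2 0 0 0 0.3;0 0 0 0 0 0 0.3"

```text
time: 15.0
position: [0.5286, -0.2987, 0.2066]
tool_rot: [0.996, -0.087, 0.001, -0.0]
ft_force: [-0.0, 0.3, -3.2]
grip_width: 0.0521
grip_force: 34.8
```

Emit:
send_rows --deltas "0 0 2 0 0 0 0.3;0 0 2 0 0 0 0.3;0 0 1 0 0 0 0.3;0 0 0 0 0 0 0.3"

```text
time: 15.5
position: [0.5285, -0.2989, 0.2017]
tool_rot: [0.996, -0.087, 0.001, -0.0]
ft_force: [-0.5, -0.9, -4.3]
grip_width: 0.052
grip_force: 34.8
```

Emit:
send_rows --deltas "0 0 1.5 0 0 0 0.3;0 0 1.5 0 0 0 0.3;0 0 0 0 0 0 0.3"

```text
time: 15.88
position: [0.5283, -0.299, 0.199]
tool_rot: [0.996, -0.087, 0.001, 0.0]
ft_force: [-3.0, -1.2, -0.9]
grip_width: 0.0518
grip_force: 34.8
```

Emit:
send_rows --deltas "0 0 1.5 0 0 0 0.3;0 0 1.5 0 0 0 0.3;0 0 0 0 0 0 0.3"

```text
time: 16.25
position: [0.5284, -0.299, 0.1957]
tool_rot: [0.996, -0.087, 0.001, 0.0]
ft_force: [-3.7, -2.0, -0.6]
grip_width: 0.0519
grip_force: 34.8
```

Emit:
send_rows --deltas "0 0 1.5 0 0 0 0.3;0 0 1.5 0 0 0 0.3;0 0 0 0 0 0 0.3"

```text
time: 16.62
position: [0.5284, -0.2989, 0.192]
tool_rot: [0.996, -0.087, 0.0, 0.0]
ft_force: [-3.2, -2.3, -4.3]
grip_width: 0.0518
grip_force: 34.8
```

Emit:
send_rows --deltas "0 0 2 0 0 0 0.3;0 0 2 0 0 0 0.3;0 0 2 0 0 0 0.3;0 0 0 0 0 0 0.3"

```text
time: 17.12
position: [0.5283, -0.2988, 0.1861]
tool_rot: [0.996, -0.087, 0.0, -0.0]
ft_force: [-4.9, -3.3, -4.7]
grip_width: 0.0517
grip_force: 34.8
```

Emit:
send_rows --deltas "0 0 2 0 0 0 0.3;0 0 2 0 0 0 0.3;0 0 2 0 0 0 0.3;0 0 0 0 0 0 0.3"

```text
time: 17.62
position: [0.5283, -0.2989, 0.1801]
tool_rot: [0.996, -0.087, 0.0, -0.0]
ft_force: [-3.3, -3.1, -3.7]
grip_width: 0.0518
grip_force: 34.8
```

Emit:
send_rows --deltas "0 0 2 0 0 0 0.3;0 0 1.5 0 0 0 0.3;0 0 1 0 0 0 0.3;0 0 0 0 0 0 0.3"

```text
time: 18.12
position: [0.5283, -0.2989, 0.1757]
tool_rot: [0.996, -0.087, 0.0, -0.0]
ft_force: [-4.1, -3.6, -3.5]
grip_width: 0.0525
grip_force: 34.8
```

Emit:
send_rows --deltas "0 0 0.7 0 0 0 0.3;0 0 0 0 0 0 0.3"

```text
time: 18.38
position: [0.5283, -0.2989, 0.1752]
tool_rot: [0.996, -0.087, 0.0, -0.0]
ft_force: [-4.8, -2.0, -3.0]
grip_width: 0.0518
grip_force: 34.8
```

Emit:
send_rows --deltas "0 0 0.6 0 0 0 0.3;0 0 0 0 0 0 0.3"

```text
time: 18.62
position: [0.5283, -0.2989, 0.1747]
tool_rot: [0.996, -0.087, 0.0, -0.0]
ft_force: [-5.3, -3.7, -2.2]
grip_width: 0.0519
grip_force: 34.8
```

Emit:
send_rows --deltas "0 0 0.6 0 0 0 0.3;0 0 0 0 0 0 0.3"

```text
time: 18.88
position: [0.5283, -0.2989, 0.1742]
tool_rot: [0.996, -0.087, 0.0, -0.0]
ft_force: [-4.6, -3.1, -1.9]
grip_width: 0.0519
grip_force: 34.8
```

Emit:
send_rows --deltas "0 0 0.6 0 0 0 0.3;0 0 0 0 0 0 0.3"

```text
time: 19.12
position: [0.5283, -0.2989, 0.1741]
tool_rot: [0.996, -0.087, 0.0, -0.0]
ft_force: [-6.1, -0.7, 1.5]
grip_width: 0.0521
grip_force: 34.8
```

Emit:
send_rows --deltas "0 0 0 0 0 -3 0.3;0 0 0 0 0 -4 0.3;0 0 0 0 0 -4 0.3;0 0 0 0 0 -4 0.3;0 0 0 0 0 -4 0.3;0 0 0 0 0 -3 0.3;0 0 0 0 0 -2 0.3;0 0 0 0 0 0 0.3"

```text
time: 20.12
position: [0.5292, -0.2989, 0.1741]
tool_rot: [0.993, 0.121, 0.002, 0.0]
ft_force: [-1.4, -1.7, 1.2]
grip_width: 0.0518
grip_force: 34.8
```

```bash
cat >> h.py <<'E'
def st():
    o=robot.get_obs(); r=Ro.from_quat(o['tool_rot']).apply([1,0,0])
    print(round(o['time'],2),'pos',np.round(o['position'],4),'phi',round(np.degrees(np.arctan2(r[1],r[0])),2),'F',np.round(o['ft_force'],1),'M',np.round(o['moment'],3),'q6',round(o['q'][5],2),'w',round(o['grip_width'],4))
E
python3 -c "from h import *; st()"
```

```text
20.12 pos [ 0.5292 -0.2989  0.1741] phi 13.96 F [-1.4 -1.7  1.2] M [-0.179  0.604  0.042] q6 0.63 w 0.0518
```

Emit:
send_rows --deltas "0 0 0 0 0 -2 0.3;0 0 0 0 0 -2 0.3;0 0 0 0 0 0 0.3"

```text
time: 20.5
position: [0.5293, -0.2988, 0.1741]
tool_rot: [0.988, 0.157, 0.002, 0.0]
ft_force: [-0.2, -0.1, 1.0]
grip_width: 0.052
grip_force: 34.8
```

```bash
python3 -c "from h import *; st()"
```

```text
20.5 pos [ 0.5293 -0.2988  0.1741] phi 18.02 F [-0.2 -0.1  1. ] M [0.108 0.241 0.156] q6 0.56 w 0.052
```

Emit:
send_rows --deltas "0 0 0 0 0 -2 0.3;0 0 0 0 0 -2 0.3;0 0 0 0 0 0 0.3"

```text
time: 20.88
position: [0.5293, -0.2986, 0.1741]
tool_rot: [0.982, 0.191, 0.002, 0.0]
ft_force: [1.1, 1.1, 1.6]
grip_width: 0.0521
grip_force: 34.7
```

```bash
python3 -c "from h import *; st()"
```

```text
20.88 pos [ 0.5293 -0.2986  0.1741] phi 22.03 F [1.1 1.1 1.6] M [ 0.474 -0.164  0.24 ] q6 0.49 w 0.0521
```

Emit:
send_rows --deltas "0 0 0 0 0 -2 0.3;0 0 0 0 0 0 0.3"

```text
time: 21.12
position: [0.5293, -0.2985, 0.1741]
tool_rot: [0.978, 0.208, 0.002, 0.0]
ft_force: [2.4, 1.8, 2.7]
grip_width: 0.0521
grip_force: 34.8
```

```bash
python3 - <<'E'
from h import *
st(); c=cam('scene'); b=proj(c,[.528,-.298,.07])
save(c,'c4.png',(int(b[0])-40,int(b[1])-60,int(b[0])+40,int(b[1])+30),6)
E
```

```text
21.12 pos [ 0.5293 -0.2985  0.1741] phi 23.98 F [2.4 1.8 2.7] M [ 0.755 -0.439  0.074] q6 0.45 w 0.0521
```

View pics/c4.png

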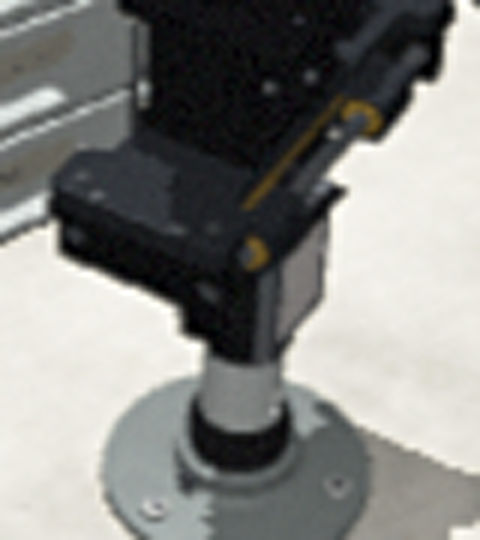

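Emit:
send_rows --deltas "0 0 0 0 0 -1.5 0.3;0 0 0 0 0 0 0.3"

```text
time: 21.42
position: [0.5291, -0.2986, 0.1741]
tool_rot: [0.975, 0.22, 0.001, 0.0]
ft_force: [3.3, 2.8, 4.4]
grip_width: 0.0518
grip_force: 34.8
```

```bash
python3 -c "from h import *; st()"
```

```text
21.43 pos [ 0.5291 -0.2986  0.1741] phi 25.47 F [3.3 2.8 4.4] M [ 0.912 -0.68   0.016] q6 0.43 w 0.0518
```

Emit:
send_rows --deltas "0 0 0 0 0 -1.5 0.3;0 0 0 0 0 0 0.3"

```text
time: 21.68
position: [0.5289, -0.2987, 0.1741]
tool_rot: [0.972, 0.233, 0.001, 0.0]
ft_force: [3.4, 4.1, 4.1]
grip_width: 0.052
grip_force: 34.8
```

```bash
python3 -c "from h import *; st()"
```

```text
21.68 pos [ 0.5289 -0.2987  0.1741] phi 26.98 F [3.4 4.1 4.1] M [ 1.004 -0.632 -0.084] q6 0.4 w 0.052
```

Emit:
send_rows --deltas "0 0 0 0 0 -1.5 0.3;0 0 0 0 0 0 0.3"

```text
time: 21.92
position: [0.5288, -0.2988, 0.1741]
tool_rot: [0.969, 0.246, 0.001, 0.0]
ft_force: [2.2, 3.6, 5.4]
grip_width: 0.0517
grip_force: 34.8
```

```bash
python3 -c "from h import *; st()"
```

```text
21.93 pos [ 0.5288 -0.2988  0.1741] phi 28.48 F [2.2 3.6 5.4] M [ 0.976 -0.558 -0.057] q6 0.37 w 0.0517
```

Emit:
send_rows --deltas "0 0 0 0 0 -1.5 0.3;0 0 0 0 0 0 0.3"

```text
time: 22.18
position: [0.5287, -0.2989, 0.1741]
tool_rot: [0.966, 0.259, 0.001, 0.0]
ft_force: [2.2, 4.0, 6.0]
grip_width: 0.0521
grip_force: 34.8
```

```bash
python3 -c "from h import *; st()"
```

```text
22.18 pos [ 0.5287 -0.2989  0.1741] phi 29.99 F [2.2 4.  6. ] M [ 0.923 -0.528 -0.014] q6 0.35 w 0.0521
```

Emit:
send_rows --deltas "0 0 0 0 0 -1.5 0.3;0 0 0 0 0 0 0.3"

```text
time: 22.42
position: [0.5286, -0.2988, 0.1741]
tool_rot: [0.962, 0.271, 0.001, 0.0]
ft_force: [2.5, 3.7, 5.8]
grip_width: 0.0516
grip_force: 34.8
```

```bash
python3 -c "from h import *; st()"
```

```text
22.43 pos [ 0.5286 -0.2988  0.1741] phi 31.49 F [2.5 3.7 5.8] M [ 0.865 -0.465  0.017] q6 0.32 w 0.0516
```

Emit:
send_rows --deltas "0 0 0 0 0 -1.5 0.3;0 0 0 0 0 0 0.3"

```text
time: 22.68
position: [0.5285, -0.2988, 0.174]
tool_rot: [0.959, 0.284, 0.001, 0.0]
ft_force: [3.1, 2.7, 4.8]
grip_width: 0.0519
grip_force: 34.8
```

```bash
python3 -c "from h import *; st()"
```

```text
22.68 pos [ 0.5285 -0.2988  0.174 ] phi 33.0 F [3.1 2.7 4.8] M [ 0.866 -0.462 -0.105] q6 0.3 w 0.0519
```

Emit:
send_rows --deltas "0 0 0 0 0 -1.5 0.3;0 0 0 0 0 0 0.3"

```text
time: 22.92
position: [0.5285, -0.2989, 0.1741]
tool_rot: [0.955, 0.297, 0.001, 0.0]
ft_force: [2.2, 3.5, 5.7]
grip_width: 0.0518
grip_force: 34.8
```

```bash
python3 -c "from h import *; st()"
```

```text
22.93 pos [ 0.5285 -0.2989  0.1741] phi 34.5 F [2.2 3.5 5.7] M [ 0.919 -0.419 -0.015] q6 0.27 w 0.0518
```

Emit:
send_rows --deltas "0 0 0 0 0 -1.5 0.3;0 0 0 0 0 0 0.3"

```text
time: 23.18
position: [0.5284, -0.2989, 0.174]
tool_rot: [0.951, 0.309, 0.0, 0.0]
ft_force: [1.1, 3.1, 5.7]
grip_width: 0.0517
grip_force: 34.8
```

```bash
python3 -c "from h import *; st()"
```

```text
23.18 pos [ 0.5284 -0.2989  0.174 ] phi 36.0 F [1.1 3.1 5.7] M [ 0.887 -0.378 -0.039] q6 0.24 w 0.0517
```

Emit:
send_rows --deltas "0 0 0 0 0 -1.5 0.3;0 0 0 0 0 0 0.3"

```text
time: 23.42
position: [0.5283, -0.2988, 0.1741]
tool_rot: [0.947, 0.321, 0.0, 0.0]
ft_force: [1.9, 2.7, 6.4]
grip_width: 0.0519
grip_force: 34.8
```

```bash
python3 -c "from h import *; st()"
```

```text
23.43 pos [ 0.5283 -0.2988  0.1741] phi 37.49 F [1.9 2.7 6.4] M [ 0.891 -0.293 -0.095] q6 0.22 w 0.0519
```

Emit:
send_rows --deltas "0 0 0 0 0 -1.5 0.3;0 0 0 0 0 0 0.3;0 0 0 0 0 0 0.3"

```text
time: 23.8
position: [0.5282, -0.2987, 0.174]
tool_rot: [0.943, 0.334, 0.0, -0.0]
ft_force: [1.7, 3.7, 6.3]
grip_width: 0.0524
grip_force: 34.8
```

```bash
python3 -c "from h import *; st()"
```

```text
23.8 pos [ 0.5282 -0.2987  0.174 ] phi 38.99 F [1.7 3.7 6.3] M [ 0.969 -0.297 -0.039] q6 0.19 w 0.0524
```

Emit:
send_rows --deltas "0 0 0 0 0 -1.5 0.3;0 0 0 0 0 0 0.3;0 0 0 0 0 0 0.3"

```text
time: 24.18
position: [0.528, -0.2985, 0.174]
tool_rot: [0.938, 0.346, 0.0, -0.0]
ft_force: [1.1, 4.6, 7.3]
grip_width: 0.0516
grip_force: 34.8
```

```bash
python3 -c "from h import *; st()"
```

```text
24.18 pos [ 0.528  -0.2985  0.174 ] phi 40.5 F [1.1 4.6 7.3] M [ 0.993 -0.249 -0.092] q6 0.16 w 0.0516
```

Emit:
send_rows --deltas "0 0 0 0 0 2.5 0.3;0 0 0 0 0 2.5 0.3;0 0 0 0 0 2.5 0.3;0 0 0 0 0 0 0.3;0 0 0 0 0 0 0.3"

```text
time: 24.8
position: [0.5278, -0.2986, 0.174]
tool_rot: [0.959, 0.284, -0.0, -0.0]
ft_force: [0.6, 3.3, 6.5]
grip_width: 0.0518
grip_force: 34.8
```

```bash
python3 -c "from h import *; st()"
```

```text
24.8 pos [ 0.5278 -0.2986  0.174 ] phi 33.0 F [0.6 3.3 6.5] M [ 0.911 -0.033 -0.094] q6 0.3 w 0.0518
```

Emit:
send_rows --deltas "0 0 -1 0 0 0 0.3;0 0 -1 0 0 0 0.3;0 0 0 0 0 0 0.3"

```text
time: 25.18
position: [0.5279, -0.2986, 0.1746]
tool_rot: [0.959, 0.284, -0.0, -0.001]
ft_force: [1.0, 1.5, -4.9]
grip_width: 0.052
grip_force: 34.8
```

```bash
python3 -c "from h import *; st()"
```

```text
25.18 pos [ 0.5279 -0.2986  0.1746] phi 33.0 F [ 1.   1.5 -4.9] M [ 0.346 -0.318  0.04 ] q6 0.3 w 0.052
```

Emit:
send_rows --deltas "0 0 -1 0 0 0 0.3;0 0 -1 0 0 0 0.3;0 0 0 0 0 0 0.3"

```text
time: 25.55
position: [0.5283, -0.2987, 0.1777]
tool_rot: [0.959, 0.284, 0.0, 0.0]
ft_force: [-1.0, 1.3, -5.8]
grip_width: 0.0521
grip_force: 34.8
```

Emit:
send_rows --deltas "0 0 -1 0 0 0 0.3;0 0 0 0 0 0 0.3"

```text
time: 25.8
position: [0.5283, -0.2987, 0.1784]
tool_rot: [0.959, 0.284, 0.0, -0.0]
ft_force: [0.2, 0.6, -8.6]
grip_width: 0.0515
grip_force: 34.8
```

Emit:
send_rows --deltas "0 0 -0.7 0 0 0 0.3;0 0 0 0 0 0 0.3"

```text
time: 26.05
position: [0.5283, -0.2987, 0.1788]
tool_rot: [0.959, 0.284, 0.0, -0.0]
ft_force: [0.5, -0.5, -13.2]
grip_width: 0.0519
grip_force: 34.8
```

Emit:
send_rows --deltas "0 0 -0.7 0 0 0 0.3;0 0 0 0 0 0 0.3;0 0 0 0 0 0 0.3"

```text
time: 26.42
position: [0.5283, -0.2987, 0.1793]
tool_rot: [0.959, 0.284, 0.0, -0.0]
ft_force: [1.1, -0.7, -21.3]
grip_width: 0.0522
grip_force: 34.8
```

```bash
python3 - <<'E'
from h import *
st()
c=cam('scene'); W=cloud(c); x,y,z=W[...,0],W[...,1],W[...,2]
b=proj(c,[.528,-.298,.05]); save(c,'c5.png',(int(b[0])-30,int(b[1])-30,int(b[0])+30,int(b[1])+30),9)
E
```

```text
26.43 pos [ 0.5283 -0.2987  0.1793] phi 32.98 F [  1.1  -0.7 -21.3] M [-0.165 -0.353  0.042] q6 0.3 w 0.0522
```

View pics/c5.png

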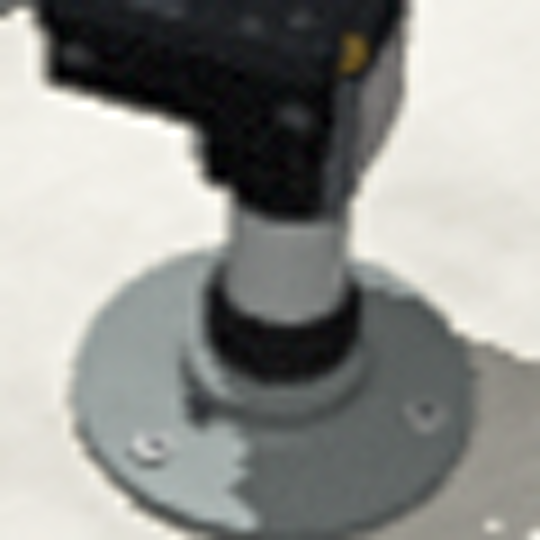

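Emit:
send_rows --deltas "0 0 1.5 0 0 0 0.3;0 0 1.5 0 0 0 0.3;0 0 1.5 0 0 0 0.3;0 0 0.7 0 0 0 0.3;0 0 0 0 0 0 0.3;0 0 0 0 0 0 0.3;0 0 0 0 0 0 0.3;0 0 0 0 0 0 0.3"

```text
time: 27.48
position: [0.5289, -0.2988, 0.1751]
tool_rot: [0.959, 0.284, 0.001, 0.0]
ft_force: [-0.4, 3.0, -2.8]
grip_width: 0.0518
grip_force: 34.8
```

```bash
python3 -c "from h import *; st()"
```

```text
27.48 pos [ 0.5289 -0.2988  0.1751] phi 32.97 F [-0.4  3.  -2.8] M [0.892 0.151 0.008] q6 0.3 w 0.0518
```

Emit:
send_rows --deltas "0 0 -1.5 0 0 0 0.3;0 0 -1.5 0 0 0 0.3;0 0 -1.2 0 0 0 0.3;0 0 -0.8 0 0 0 0.3;0 0 0 0 0 0 0.3;0 0 0 0 0 0 0.3;0 0 0 0 0 0 0.3"

```text
time: 28.35
position: [0.5286, -0.2988, 0.1791]
tool_rot: [0.959, 0.284, 0.001, 0.0]
ft_force: [2.6, 1.1, -22.5]
grip_width: 0.0518
grip_force: 34.8
```

Emit:
send_rows --deltas "0 0 1.5 0 0 0 0.3;0 0 1.5 0 0 0 0.3;0 0 1.5 0 0 0 0.3;0 0 0.7 0 0 0 0.3;0 0 0 0 0 0 0.3;0 0 0 0 0 0 0.3;0 0 0 0 0 0 1;0 0 0 0 0 0 1;0 0 0 0 0 0 1;0 0 0 0 0 0 1"

```text
time: 29.6
position: [0.529, -0.2994, 0.1752]
tool_rot: [0.959, 0.284, 0.001, 0.001]
ft_force: [0.4, 0.6, -0.1]
grip_width: 0.0825
grip_force: 0.0
```

Emit:
send_rows --deltas "0 0 0 0 0 0 1;0 0 0 0 0 0 1;0 0 -10 0 0 0 1;0 0 -25 0 0 0 1;0 0 -40 0 0 0 1;0 0 -40 0 0 0 1;0 0 -20 0 0 0 1;-40 0 0 0 0 0 1;-40 0 0 0 0 0 1;0 0 0 0 0 0 1"

```text
time: 30.85
position: [0.4596, -0.3435, 0.3106]
tool_rot: [0.959, 0.282, 0.001, 0.001]
ft_force: [0.2, 0.0, -0.1]
grip_width: 0.0871
grip_force: 0.0
```

```bash
python3 - <<'E'
from h import *
from scipy.optimize import least_squares
st(); c=cam('scene'); W=cloud(c); x,y,z=W[...,0],W[...,1],W[...,2]
b=proj(c,[.528,-.298,.08]); save(c,'c6.png',(int(b[0])-50,int(b[1])-50,int(b[0])+50,int(b[1])+50),5)
for n in ['scene','top']:
    c=cam(n); W=cloud(c); x,y,z=W[...,0],W[...,1],W[...,2]
    m=(z>.135)&(np.hypot(x-.528,y+.298)<.05); p=W[m]; r=cv2.minAreaRect((p[z[m]>.15][:,:2]*1000).astype(np.float32)) if m.any() else 0
    print(n,'head top z',np.percentile(p[:,2],[50,90,99]) if len(p) else 0,r)
E
```

```text
30.85 pos [ 0.4596 -0.3435  0.3106] phi 32.79 F [ 0.2  0.  -0.1] M [-0.032 -0.09  -0.001] q6 0.16 w 0.0871
scene head top z [0.16116333 0.16581526 0.45555606] ((518.5453491210938, -304.53814697265625), (72.80400085449219, 55.77364730834961), 35.182010650634766)
top head top z [0.58185587 0.59698722 0.60133624] ((515.1566162109375, -302.61962890625), (73.42316436767578, 71.73299407958984), 34.46474838256836)
```

View pics/c6.png

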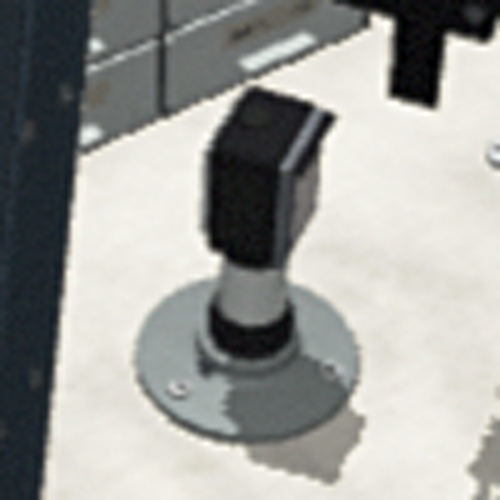

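The light stands upright on the stand with its collar on the shoulder. It is released and the gripper is clear of it. The tug was held at about 18 N.

```bash
python3 -c "from h import *; print(robot.hand_in())"
```

```text
the job is handed in; nothing more can be done
None
```

The work light is fully home on the stand and released; it held against two upward tugs of about 18 N, so I take it as locked (I could not see the button in the hole), and the job is handed in at about 31 s.

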